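# Hang the T-handle wrench back on its gated hook

### The arm

A 7-joint arm with a two-finger parallel gripper is mounted at the origin on the work surface. World frame = base frame: x ahead of the robot, y to its left, z up, the work surface at z = 0. Lengths are in m, angles in degrees, forces in N, time in s.
With the tool pointing down it reaches from about 0.375 to 0.925 m from the base axis. Payload 3.1 kg.
Tool frame: the origin (TCP) lies between the finger pads; the fingertips stand 14 mm ahead of it and the grasp point (between the pads) lies 5 mm behind it; z points along the fingers, y is the direction in which the jaws open and shut (so a half turn about z gives the same grasp; the last joint's range is limited). The gripper opens to 85 mm and grips with 20 to 120 N. Pads are 22 mm wide; open, the fingers measure 114 mm over their backs; the gripper's body (76 mm by 85 mm) begins 54 mm behind the grasp point. The pads swing forward as they close: fully open they stand 13 mm farther back than shut.
Start: joints at [-71.78, 21.939, 2.515, 91.553, -1.026, 66.532, -2.859], TCP at [0.263, 0.595, 0.245] pointing down, gripper open.
Joint ranges: [-149.38, 149.38], [-23.57, 123.04], [-84.95, 90], [0, 143.3], [-89.99, 269.99], [3.08, 112.72], [-163.45, 163.45]. Speed limits (degrees/s): [159.86, 159.86, 180, 180, 180, 180, 180].

### API

Orientations are given as a 3x3 rotation matrix whose columns are the frame's x, y, z axes.
In Python, from workcell import manip, vision gives the robot as it stands.
- The arm moves only by the tool drive_tool, never from a script. Its argument "increments" is a list of rows, each a list of 6 numbers: the shift along the world's x, y, z in m, then the turn, a rotation vector about the world's x, y, z in rad. A call has 1 to 8 rows; each row is the pose to reach, as a shift and turn from the pose commanded when the call began; what a row does not reach only later rows make up. A row lasts 1/8 s, in which the tool goes at most 62.5 mm and 10.7 degrees, less where a joint would pass 70% of its speed; a pose out of reach is approached as far as the arm can. A call with a gripper value outside its range is refused whole. "claw" is the closure in counts, from 0 (fully open) to 255 (shut), set as the call begins (left out, the last holds). The fingers move at their own pace and stop on an object; the grip force is fixed at half the most. Time passes only in rows, so rows that repeat a pose let the fingers close. It gives the time, the measured TCP pose, the force and the opening at its end, in the units of the state.
- manip.state(): the state, without advancing time (a new reading comes with each control period).
- vision.read_camera(name): name is "scene" or "top"; returns (picture, depth): 400x640x3 uint8, red, green, blue; 400x640 float32, m along the optical axis (not along the pixel's ray), 0 where there is no reading.
- vision.get_calibration(name): a dict with "fovy" (degrees; the focal length in pixels is half the picture's height over the tangent of half this angle, whatever the lens; pixels are square), "cx", "cy" (the principal point, pixels), "dist" ([k1, k2, p1, p2, k3] as OpenCV has them; the pictures are not rectified), "R" (3x3) and "t" (3): a world point X has camera coordinates R X + t. Camera axes: x right, y down, z forward; pixel columns grow to the right and rows downward; lengths in m; the calibration is good to about 2 mm. A picture is of the moment at which its call begins. get_calibration takes no time and is no camera call.
- manip.close_job(): hands the job in, once; it reports no verdict.
The state is a dict: "clock": time; "joint_positions": joint angles; "joint_vel": joint speeds; "effort": joint torques, N m; "ee_pos": TCP position; "tcp_rot": TCP orientation; "wrist_force": force on the tool from outside, world axes, zero at the start; "torque": the same for the moment, N m; "grip_width": finger opening in m.
Only numpy, scipy, OpenCV 4.12 (cv2) and the standard library are available. Lean on these libraries where they do the work, as an engineer would, in place of code of your own. Each camera call takes 0.05 s, during which the arm holds its last target. There are 200 camera calls.

### The job

Lift the T-handle socket wrench that stands in the bolting jig straight up out of it and hang it back on the empty middle hook of the tool rack, its crossbar in line with the rack like its neighbours. Slide its shaft in from the front through the hook's spring gate, lower it until its flange sits fully down on the hook behind the raised lips, and leave it hanging with the gate shut. The hook is often off its mark, so feel for its slot and go gently: never press the wrench on the rack harder than about 25 N, and do not knock the tools hanging on either side or disturb the screwdriver on the bench.

Things in the scene. Friction and masses are not known exactly. Their poses are not given: they have to be found in the camera images.
- wrench_mid (a point): Centre of the wrench's steel, flat-sided crossbar, to be gripped: 76 long (its y) x 18 wide (x) x 20 high (z) mm; z up the shaft. The wrench looks the same turned half round. 0.2 to 0.4 kg. Its lowest point is 181 mm below this. It starts upright in the jig's well, 30 mm above the bench.
- wrench_flange (a point): On the wrench's axis, underside of its 30 mm dia, 6 mm thick flange, which rests on the hook; 46 mm below the crossbar's centre. Above the flange: neck 18 dia. Below it: bare shaft 9 dia, 107 mm long, then a socket 18 dia, 28 mm long.
- jig: Grey jig block fixed to the bench, 80 x 110 x 55 mm on a 100 x 130 mm foot, small clamps up to 72 mm high; origin on the bench under its centre. A round well 21 dia, 25 mm deep, in the middle of its top holds the wrench's socket loosely. Jig and lug bin may be on either side.
- rack: Tool rack fixed to the bench, three forked hooks 100 mm apart on a rail, pointing to its -x (to the robot). Origin on the bench under the middle hook's MARKED seat; y along the rail, z up. Rail and clamps at x 39 to 65 mm, up to z 182 (a knob to 192). The empty middle hook is clamped off its mark by up to 14 mm in y and 7 mm in x: NOT measured, see or feel it. It holds under 25 N.
- mark_seat (a point): Marked seat: 175 mm above the rack's origin, level with the prong tops, rack axes. The true seat has the same z, but is up to 14 mm off in y, 7 mm in x. Slot end: 6 mm behind the seat. Seated, the wrench axis is 3 mm before to 1.5 mm behind the true seat, flange underside at its height. Side tools leave 22 mm at each end of the wrench's crossbar with the hook on its mark, 8 mm at worst.
- mark_mouth (a point): Marked slot mouth, 44 mm in front (-x) of the marked seat: the flat ends of the two level prongs, each 8 wide x 8 thick mm, 13 mm slot between (shifts with the seat). Lips 6 mm high stand on both prongs 20 to 26 mm behind the mouth; the flange must pass over them and come down behind.
- gate (a joint): Spring gate of the middle hook, rad: a 4 mm steel pin across most of its slot, its front 10 mm behind the mouth, below the prong tops, hinged on the +y prong. 0 is shut; swings inward up to 1.5 when the shaft pushes it with about 2 to 6 N (more if off-centre), and springs shut behind the shaft once its axis is within 13 to 18 mm of the seat; then it bars the way back.
- left_tool_mid (a point): Near the crossbar's centre of the steel T-handle wrench hanging loose on the hook at the rack's y = +100 mm; round crossbar 80 mm long, 16 dia, its top 227 mm above the bench. Leave it alone.
- right_tool_mid (a point): Near the crossbar's centre of the slimmer steel T-handle wrench hanging loose on the hook at the rack's y = -100 mm; crossbar 80 mm long over its ball ends, top 226 mm above the bench. Leave it alone.
- bin: Blue open bin of copper lugs fixed to the bench, 90 x 110 x 50 mm, origin under its centre. Not handled.
- driver: Screwdriver, 150 mm long, lying loose on the bench in front of the robot. Leave it alone.
There are look-alikes about, which are no part of the job. There is more than one size of the jig; the job needs the smallest.

How it is judged (in metres and radians):
On the way, in this order (a step that is already met when the one before it is completed fails the run):
1. the wrench is lifted clear of the jig's well (z of wrench_mid in the frame of jig above 0.238 m), for 0.1 s.
2. the wrench's shaft pushes the middle hook's gate open (value of joint gate above 0.5 rad and horizontal distance between wrench_mid and rack below 0.06 m), for 0.05 s.
At the end, for the whole second after the job is handed in: The wrench hangs on the middle hook, released and at rest: crossbar centre 217 to 224 mm above the rack's origin, -13 to +12 mm in the rack's x and within 19 mm in its y, upright within 0.07 rad, crossbar within 0.17 rad of the rack's y axis, gate shut (below 0.15 rad) (x of wrench_mid in the frame of rack between -0.013 and 0.012 m and y of wrench_mid in the frame of rack between -0.019 and 0.019 m and z of wrench_mid in the frame of rack between 0.217 and 0.224 m and angle between wrench_mid's own z axis and vertical below 0.07 rad and angle between the y axis of wrench_mid and the y axis of rack, either way round below 0.17 rad and value of joint gate below 0.15 rad and contact force between wrench and the fingers below 0.1 N and linear speed of wrench below 0.02 m/s); the robot touches nothing.
It fails at once if the wrench presses on the rack with more than 25 N (contact force between wrench and rack above 25 N).
It fails at once if the robot presses on the rack with more than 25 N (contact force between any of the fingers, the arm and rack above 25 N).
It fails at once if a hanging neighbour is knocked (moved more than 8 mm) (distance of any of left_tool_mid, right_tool_mid from where it was at the start of the episode above 0.008 m).
It fails at once if the screwdriver is moved more than 15 mm (distance of driver from where it was at the start of the episode above 0.015 m).
It also fails if it takes over 67 s, if anything falls off the work surface, if the arm or the gripper's body presses on something with over 40 N, if the wrist force passes 120 N, or if a joint passes its speed limit or range.

## Working session

There is one attempt and no reset: what is moved stays moved. The work goes in short steps, Python scripts to look and compute and a tool call to move; the robot and the scene stay as the last step left them, time stands still between calls to the robot, and variables do not carry over. Pictures are saved under pics/ and viewed, on a budget of 10 in all, crops included, one or two more only if the job needs it, and the job is handed in when it is done.

Besides the shell and the picture viewer there is one more tool, called after ">>>" as name(argument=value, ...), one argument or row to a line, values as JSON. drive_tool: Moves the arm, as the interface text tells. Its arguments: {"type":"object","properties":{"increments":{"type":"array"},"claw":{"type":"number"}},"required":["increments"]}

```bash
mkdir -p pics; ls
cat > h.py <<'E'
import numpy as np, cv2
from workcell import manip, vision
def cam(n):
    p,d=vision.read_camera(n); return p,d,vision.get_calibration(n)
def K(c,h=400):
    f=h/2/np.tan(np.radians(c["fovy"])/2); return np.array([[f,0,c["cx"]],[0,f,c["cy"]],[0,0,1]])
def ray(c,uv):
    q=cv2.undistortPoints(np.array(uv,float).reshape(-1,1,2),K(c),np.array(c["dist"])).reshape(-1,2)
    R=np.array(c["R"]);t=np.array(c["t"])
    return -R.T@t, np.c_[q,np.ones(len(q))]@R   # dirs with unit depth
def onplane(c,uv,z):
    o,d=ray(c,uv); return o+d*((z-o[2])/d[:,2])[:,None]
def cloud(c,dep):
    v,u=np.mgrid[0:400,0:640]; o,d=ray(c,np.c_[u.ravel(),v.ravel()])
    P=o+d*dep.reshape(-1,1); P[dep.ravel()<=0]=np.nan; return P.reshape(400,640,3)
def proj(c,X):
    return cv2.projectPoints(np.array(X,float).reshape(-1,1,3),cv2.Rodrigues(np.array(c["R"]))[0],np.array(c["t"]),K(c),np.array(c["dist"]))[0].reshape(-1,2)
E
python3 - <<'E'
from h import *
for n in("scene","top"):
    p,d,c=cam(n); np.savez(f"{n}0.npz",p=p,d=d)
    cv2.imwrite(f"pics/{n}0.png",p[:,:,::-1]); print(n,-np.array(c["R"]).T@c["t"],np.array(c["R"])[2],c["fovy"])
s=manip.state();print(s["clock"],s["ee_pos"],s["tcp_rot"],s["wrist_force"])
E
```

```text
pics
scene [1.2750147  0.44220142 0.88779838] [-0.69057073 -0.36542287 -0.62416199] 51.97204120021409
top [ 0.36418533 -0.00496557  1.07339659] [ 0.07582138 -0.02006315 -0.99691955] 50.764528187441684
0.1 [0.26220695 0.59383673 0.24398115] [[-9.14817942e-01  4.03865546e-01 -8.68583500e-04]
 [ 4.03866455e-01  9.14815023e-01 -2.31520272e-03]
 [-1.40437376e-04 -2.46878073e-03 -9.99996943e-01]] [ 0.07823793 -0.41279002 -0.15848646]
```

View pics/scene0.png

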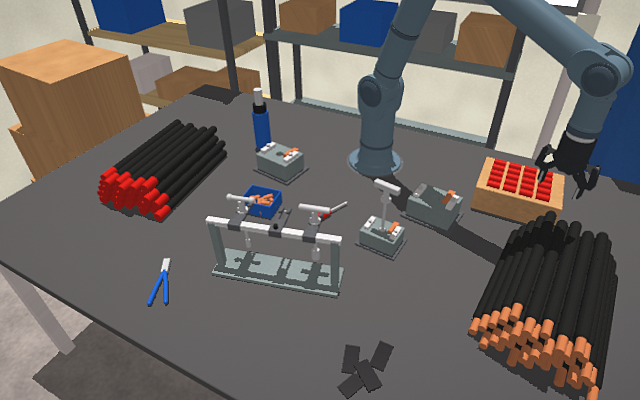

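View pics/top0.png

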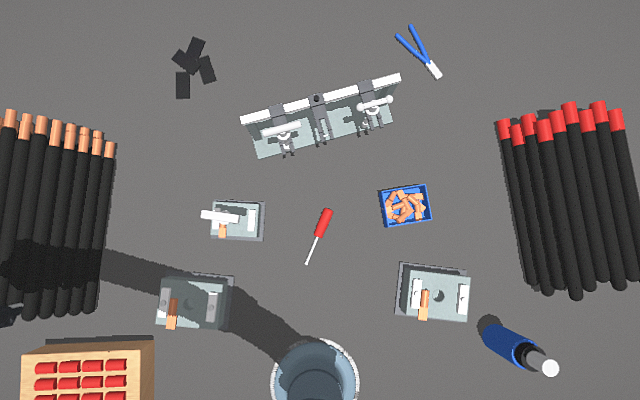

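The scene view shows the rack at (275,240) with two hanging tools and the wrench standing in the jig at (383,225). In the top view the wrench crossbar is at (220,216) and the middle hook at about (322,130).

Run:
```python
from h import *
z=np.load("top0.npz");c=vision.get_calibration("top");P=cloud(c,z["d"]);np.save("Pt.npy",P)
zs=np.load("scene0.npz");cs=vision.get_calibration("scene");Q=cloud(cs,zs["d"])
# wrench crossbar, from both
for nm,A in(("top",P),("scene",Q)):
    m=(A[...,2]>.195)&(A[...,2]<.235)&(A[...,0]>.35)&(A[...,0]<.8)&(abs(A[...,1])<.45)
    n,l,st,ce=cv2.connectedComponentsWithStats(m.astype(np.uint8))
    for i in range(1,n):
        if st[i,4]>15:
            X=A[l==i]; r=cv2.minAreaRect(X[:,:2].astype(np.float32)*1000)
            print(nm,st[i],np.median(X,0).round(4),[np.round(k,1) for k in r],X[:,2].max().round(3))
    m=(A[...,2]>.165)&(A[...,2]<.195)&(A[...,0]>.35)&(A[...,0]<.85)&(abs(A[...,1])<.45)
    n,l,st,ce=cv2.connectedComponentsWithStats(m.astype(np.uint8))
    for i in range(1,n):
        if st[i,4]>15:
            X=A[l==i]; r=cv2.minAreaRect(X[:,:2].astype(np.float32)*1000)
            print(" rail",nm,st[i],np.median(X,0).round(4),[np.round(k,1) for k in r])
a=cv2.resize(z["p"][60:170,230:410],None,fx=4,fy=4,interpolation=cv2.INTER_CUBIC)
cv2.imwrite("pics/rk.png",a[:,:,::-1])
a=cv2.resize(zs["p"][175:305,200:410],None,fx=3.8,fy=3.8,interpolation=cv2.INTER_CUBIC)
cv2.imwrite("pics/rks.png",a[:,:,::-1])
```

```text
top [356  95  37  17 275] [ 0.6302 -0.1396  0.2209] [array([ 631.5, -139.7]), array([18.4, 77.1]), np.float64(13.5)] 0.226
top [263 120  39  17 318] [0.5806 0.0516 0.2241] [array([582. ,  52.4]), array([17.5, 79.8]), np.float64(11.8)] 0.229
top [200 210  40  13 351] [0.4057 0.1808 0.2198] [array([406. , 182.3]), array([77.4, 18. ]), np.float64(80.2)] 0.224
 rail top [ 241   73  161   70 2358] [ 0.646  -0.0305  0.1775] [array([619.7, -40.6]), array([105. , 358.6]), np.float64(13.5)]
 rail top [365 106  19  25 220] [ 0.6141 -0.1416  0.1754] [array([ 612.5, -145.9]), array([47.9, 29.8]), np.float64(15.1)]
 rail top [277 131  19  24 192] [0.5663 0.0497 0.1766] [array([561.6,  47.3]), array([45.2, 28.7]), np.float64(14.5)]
 rail top [221 210  10   3  18] [0.4183 0.1794 0.1697] [array([418.3, 179.9]), array([18.4,  4.3]), np.float64(87.3)]
 rail top [219 221  11   3  22] [0.3949 0.1838 0.1701] [array([394.8, 183. ]), array([22.4,  4.3]), np.float64(86.4)]
scene [373 178  27  18 251] [0.4143 0.1835 0.2176] [array([409.6, 181.6]), array([76.4, 20.2]), np.float64(81.5)] 0.224
scene [226 193  29  15 186] [ 0.6375 -0.1361  0.2204] [array([ 637. , -138.1]), array([16.1, 78. ]), np.float64(12.7)] 0.228
scene [298 203  32  15 236] [0.5896 0.0553 0.2232] [array([587.4,  53.5]), array([15.9, 79.4]), np.float64(12.4)] 0.229
 rail scene [380 193  11  10  85] [0.4154 0.1844 0.1738] [array([411.6, 183. ]), array([25.6, 28.3]), np.float64(15.9)]
 rail scene [ 205  201  136   44 1872] [ 0.648  -0.0238  0.178 ] [array([622.4, -41. ]), array([111.9, 357.8]), np.float64(15.5)]
```

View pics/rk.png

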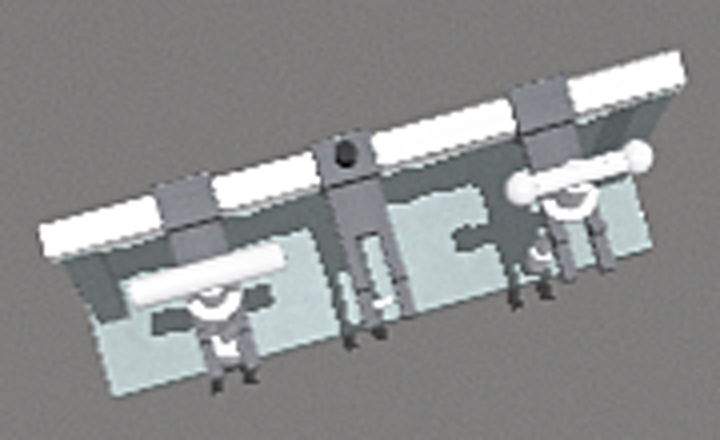

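View pics/rks.png

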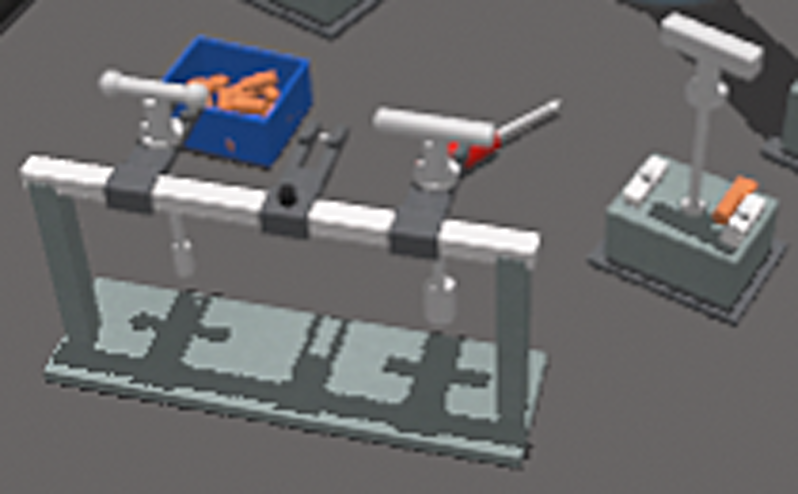

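The top crop shows the empty hook's prongs from (365,235) to (390,315), with the white gate pin at (382,302). The side tools hang on either side of it. Next I'll measure the rail axis and zoom in on the hook.

Run:
```python
from h import *
z=np.load("top0.npz");c=vision.get_calibration("top");P=np.load("Pt.npy")
p=z["p"].astype(int)
W=(p.min(2)>215)&(P[...,2]>.172)&(P[...,2]<.19); v,u=np.nonzero(W)
s=(v>60)&(v<150)&(u>235)&(u<410); v,u=v[s],u[s]
X=onplane(c,np.c_[u,v],.182)[:,:2].astype(np.float32)*1000
r=cv2.minAreaRect(X);print("rail",r,cv2.boxPoints(r).round(1).tolist())
l=cv2.fitLine(X,cv2.DIST_L2,0,.01,.01).ravel();print(l,np.degrees(np.arctan2(-l[0],l[1])))
a=cv2.resize(z["p"][88:144,300:348],None,fx=10,fy=10,interpolation=cv2.INTER_CUBIC)
cv2.imwrite("pics/hk.png",a[:,:,::-1])
```

```text
rail ((619.9260864257812, -40.104400634765625), (92.30717468261719, 356.3170166015625), 14.312582015991211) [[531.2000122070312, 121.0999984741211], [619.2000122070312, -224.10000610351562], [708.7000122070312, -201.3000030517578], [620.5999755859375, 143.89999389648438]]
[ 2.5027540e-01 -9.6817470e-01  6.5046240e+02 -3.1370338e+01] -165.50618
```

View pics/hk.png

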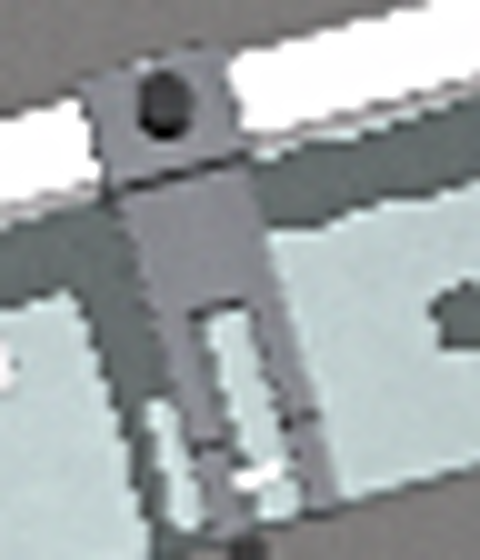

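```bash
cat >> h.py <<'E'
yaw=np.radians(14.5); ex=np.array([np.cos(yaw),np.sin(yaw)]); ey=np.array([-ex[1],ex[0]])
E
python3 - <<'E'
from h import *
z=np.load("top0.npz");c=vision.get_calibration("top");P=np.load("Pt.npy")
p=z["p"].astype(int)
C=np.array([0.6069,-.0436])  # mid of the side tools
def rk(X): d=np.asarray(X)[...,:2]-C; return np.stack([d@ex,d@ey],-1)*1000
px=dict(endL=(200,312),endR=(256,300),lipL0=(190,440),lipL1=(226,434),lipR0=(282,425),lipR1=(320,412),moL0=(205,537),moL1=(247,527),moR0=(300,515),moR1=(342,497),clampL=(97,190),clampR=(247,155))
for k,q in px.items():
    uv=np.array([q])/10-.45+[300,88]; zz=.181 if 'lip' in k else .182 if 'cl' in k else .175
    X=onplane(c,uv,zz)[0]; print(k,X.round(4),rk(X).round(1))
# rail extents: use depth cloud, tools
W=(p.min(2)>215)&(P[...,2]>.172)&(P[...,2]<.19); v,u=np.nonzero(W)
X=onplane(c,np.c_[u,v],.182); r=rk(X); s=(abs(r[:,1])<200)&(r[:,0]>25)&(r[:,0]<80); r=r[s]
print("rail x",np.percentile(r[:,0],[1,50,99]),"y",np.percentile(r[:,1],[.2,99.8]))
for y in range(-160,161,40):
    q=r[abs(r[:,1]-y)<8]; 
    if len(q): print(y,np.percentile(q[:,0],[3,97]).round(1))
# side hook clamps edges in dark grey: gaps in rail
h=np.histogram(r[:,1],np.arange(-180,181,4))[0];print(h)
for t in((632,-139.6),(582,52.4)): print(rk(np.array(t)/1000))
# jig cross section & wrench
m=(P[...,2]>.045)&(P[...,2]<.08)&(abs(P[...,0]-.4)<.08)&(abs(P[...,1]-.17)<.09)
print("jig",cv2.minAreaRect(P[m][:,:2].astype(np.float32)*1000), m.sum())
E
```

```text
endL [ 0.6127 -0.0268  0.175 ] [ 9.9 14.8]
endR [ 0.6151 -0.039   0.175 ] [9.1 2.4]
lipL0 [ 0.5832 -0.0237  0.181 ] [-18.   25.2]
lipL1 [ 0.5843 -0.0315  0.181 ] [-18.8  17.4]
lipR0 [ 0.586  -0.0436  0.181 ] [-20.3   5.3]
lipR1 [ 0.5886 -0.0518  0.181 ] [-19.8  -3.4]
moL0 [ 0.5633 -0.0265  0.175 ] [-37.9  27.5]
moL1 [ 0.5653 -0.0356  0.175 ] [-38.3  18.2]
moR0 [ 0.5676 -0.0471  0.175 ] [-38.9   6.4]
moR1 [ 0.5713 -0.0563  0.175 ] [-37.6  -3.4]
clampL [ 0.638  -0.0052  0.182 ] [39.8 29.4]
clampR [ 0.645  -0.0377  0.182 ] [38.3 -3.8]
rail x [42.30575026 50.98411775 59.65751116] y [-177.57539621  177.61654632]
-160 [42.1 58.4]
-120 [42.7 58.6]
-80 [43.  58.4]
-40 [42.7 58.8]
0 [44.5 57.7]
40 [43.3 59.1]
80 [43.5 59.2]
120 [43.4 59.4]
160 [43.5 59.2]
[ 9 13 14 15 15 14 14 15 15 14 14 15 15 14 13 13  0  0  0  0  0  0  0  0
  8 15 14 14 15 15 13 15 14 16 14 14 13 15 15 15 14 15 14  9  0  0  0  0
  0  0  0  0 16 14 15 12 16 14 16 13 16 14 16 12 16 13  0  0  0  0  0  0
  0  0 13 15 16 14 16 13 16 15 15 14 15 14 16 14 16  8]
[  0.26402538 -99.22671158]
[-7.03958562e-02  9.91766356e+01]
jig ((403.3318176269531, 182.29266357421875), (111.75607299804688, 84.88268280029297), 85.0084457397461) 1266
```

>>> drive_tool(
  increments=[
    [0.01,-0.03,0.02,0,0,-0.1],
    [0.03,-0.085,0.055,0,0,-0.28],
    [0.05,-0.143,0.06,0,0,-0.46],
    [0.07,-0.2,0.06,0,0,-0.64],
    [0.09,-0.257,0.06,0,0,-0.82],
    [0.11,-0.315,0.06,0,0,-1.0],
    [0.13,-0.372,0.06,0,0,-1.17],
    [0.144,-0.413,0.055,0,0,-1.326],
  ],
  claw=0,
)

```text
clock: 1.1
ee_pos: [0.4072, 0.1785, 0.3003]
tcp_rot: [[0.178, 0.984, 0.0], [0.984, -0.178, 0.001], [0.001, 0.0, -1.0]]
wrist_force: [0.5, 1.2, -0.2]
grip_width: 0.0856
```

>>> drive_tool(
  increments=[
    [0,0,0,0,0,0],
    [0,0,0,0,0,0],
  ],
)

```text
clock: 1.35
ee_pos: [0.4061, 0.1821, 0.3]
tcp_rot: [[0.169, 0.986, -0.001], [0.986, -0.169, 0.0], [0.0, -0.001, -1.0]]
wrist_force: [-0.7, -0.1, 0.1]
grip_width: 0.0852
```

>>> drive_tool(
  increments=[
    [0.001,0,-0.03,0,0,0],
    [0.001,0,-0.06,0,0,0],
    [0.001,0,-0.08,0,0,0],
    [0.001,0,-0.09,0,0,0],
    [0.001,0,-0.09,0,0,0],
  ],
)

```text
clock: 1.98
ee_pos: [0.4069, 0.1825, 0.2098]
tcp_rot: [[0.168, 0.986, -0.001], [0.986, -0.168, -0.001], [-0.001, -0.001, -1.0]]
wrist_force: [-0.5, -0.3, -1.0]
grip_width: 0.0855
```

>>> drive_tool(
  increments=[
    [0,0,0,0,0,0],
    [0,0,0,0,0,0],
    [0,0,0,0,0,0],
    [0,0,0,0,0,0],
    [0,0,0,0,0,0],
    [0,0,0,0,0,0],
  ],
  claw=255,
)

```text
clock: 2.72
ee_pos: [0.408, 0.1819, 0.2108]
tcp_rot: [[0.17, 0.985, 0.001], [0.985, -0.17, 0.001], [0.001, 0.001, -1.0]]
wrist_force: [0.8, -0.3, 3.9]
grip_width: 0.0167
```

>>> drive_tool(
  increments=[
    [0,0,0.005,0,0,0],
    [0,0,0.015,0,0,0],
    [0,0,0.025,0,0,0],
    [0,0,0.037,0,0,0],
    [0,0,0.05,0,0,0],
    [0,0,0.065,0,0,0],
    [0,0,0.08,0,0,0],
    [0,0,0.08,0,0,0],
  ],
)

```text
clock: 3.72
ee_pos: [0.4086, 0.1822, 0.2921]
tcp_rot: [[0.17, 0.985, 0.003], [0.985, -0.17, 0.002], [0.003, 0.003, -1.0]]
wrist_force: [-0.2, -0.2, -3.6]
grip_width: 0.0175
```

Run:
```python
from h import *
s=manip.state();T=np.array(s["ee_pos"]);print(s["clock"],T,s["wrist_force"],s["grip_width"])
p,d,c=cam("scene"); np.savez("scene1.npz",p=p,d=d); Q=cloud(c,d)
u,v=proj(c,[[.407,.182,.25]])[0].astype(int);print(u,v)
a=p[v-75:v+75,u-80:u+80]; cv2.imwrite("pics/w1.png",cv2.resize(a,None,fx=4,fy=4,interpolation=cv2.INTER_CUBIC)[:,:,::-1])
# shaft points: narrow column between socket and flange
for z0,z1 in((.115,.13),(.14,.165),(.165,.19),(.19,.215)):
    m=(Q[...,2]>z0)&(Q[...,2]<z1)&(np.hypot(Q[...,0]-.41,Q[...,1]-.182)<.025)
    if m.sum(): print(z0,m.sum(),np.median(Q[m],0).round(4))
```

```text
3.725 [0.40859902 0.18224431 0.29212835] [-0.21100542 -0.24476341 -3.62640592] 0.017542842383129927
387 174
0.115 24 [0.4165 0.1848 0.1226]
0.14 28 [0.4128 0.1842 0.1506]
0.165 24 [0.4129 0.1836 0.1807]
0.19 24 [0.4122 0.1837 0.2035]
```

View pics/w1.png

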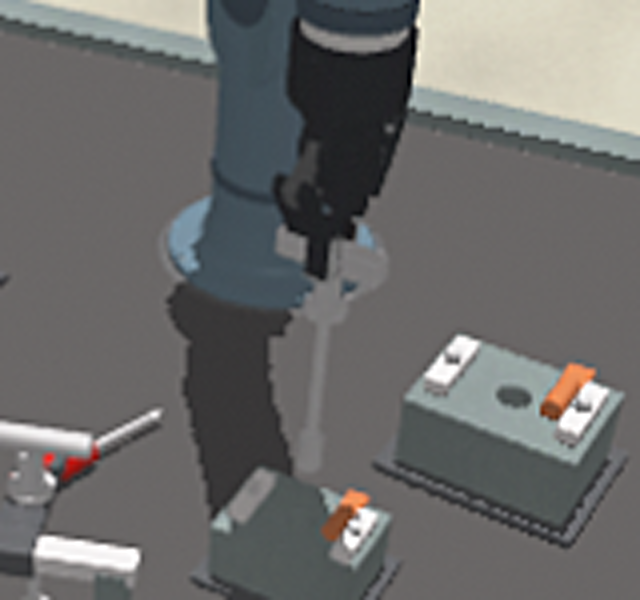

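The wrench hangs upright in the gripper at (320,370) and is clear of the jig. I'll carry it to a point in front of the mouth.

>>> drive_tool(
  increments=[
    [0.01,-0.018,0,0,0,0.03],
    [0.028,-0.052,0,0,0,0.09],
    [0.047,-0.088,0,0,0,0.16],
    [0.067,-0.126,0,0,0,0.23],
    [0.087,-0.164,0,0,0,0.3],
    [0.105,-0.198,0,0,0,0.36],
    [0.117,-0.221,0,0,0,0.4],
    [0.124,-0.233,0,0,0,0.424],
  ],
)

```text
clock: 4.78
ee_pos: [0.5313, -0.0534, 0.2894]
tcp_rot: [[-0.249, 0.969, -0.002], [0.969, 0.249, -0.001], [-0.001, -0.002, -1.0]]
wrist_force: [-0.5, 0.4, -2.1]
grip_width: 0.0171
```

>>> drive_tool(
  increments=[
    [0,0,-0.008,0,0,0],
    [0,0,-0.02,0,0,0],
    [0,0,-0.035,0,0,0],
    [0,0,-0.048,0,0,0],
    [0,0,-0.056,0,0,0],
    [0,0,-0.056,0,0,0],
    [0,0,-0.056,0,0,0],
  ],
)

```text
clock: 5.65
ee_pos: [0.532, -0.0515, 0.2347]
tcp_rot: [[-0.25, 0.968, 0.001], [0.968, 0.25, 0.0], [-0.0, 0.001, -1.0]]
wrist_force: [0.1, -0.1, -1.9]
grip_width: 0.017
```

Run:
```python
from h import *
s=manip.state();T=np.array(s["ee_pos"]);R=np.array(s["tcp_rot"]);print(s["clock"],T,R.round(4),s["wrist_force"])
C=np.array([.6069,-.0436]);d=T[:2]-C;print(d@ex,d@ey,np.degrees(np.arctan2(R[1,1],R[0,1])))
p,d,c=cam("scene"); np.savez("scene2.npz",p=p,d=d)
u,v=proj(c,[[.57,-.04,.18]])[0].astype(int);print(u,v)
cv2.imwrite("pics/w2.png",cv2.resize(p[v-40:v+35,u-50:u+50],None,fx=8,fy=8,interpolation=cv2.INTER_CUBIC)[:,:,::-1])
```

```text
5.65 [ 0.53197774 -0.05145342  0.23472056] [[-2.503e-01  9.682e-01  1.000e-03]
 [ 9.682e-01  2.503e-01  0.000e+00]
 [-2.000e-04  1.000e-03 -1.000e+00]] [ 0.06965878 -0.12061765 -1.88192683]
-0.0745021525076178 0.011155769599977751 14.492666699199935
286 205
```

View pics/w2.png

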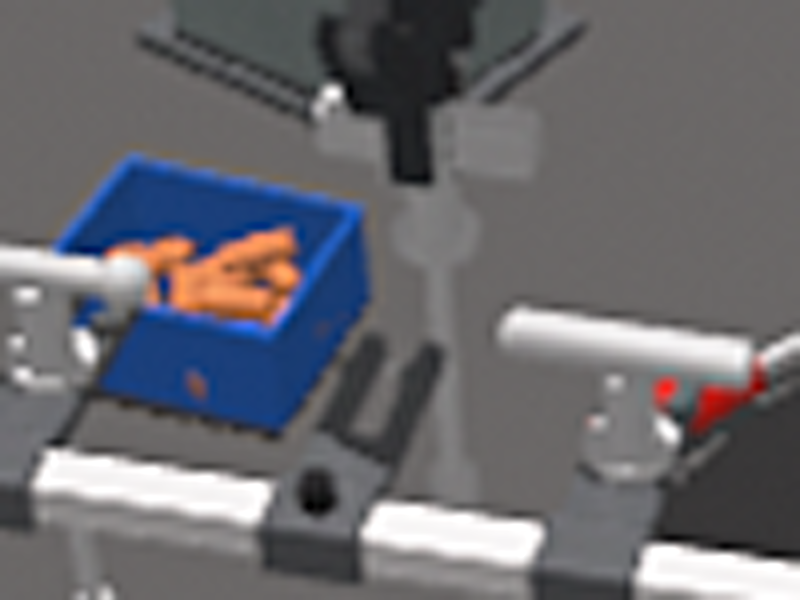

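Run:
```python
from h import *
c=vision.get_calibration("scene");C=np.array([.6069,-.0436])
for k,q,z in(("moL-tip",(378,335),.175),("moR-tip",(433,349),.175),("slotend",(365,447),.175),("inL",(392,350),.175),("inR",(415,356),.175),("lipRow-inL",(372,378),.175),("flangeC bottom edge",(437,255),.189),("shaft just below",(438,290),.175),("clampL",(262,575),.16),("clampR",(362,580),.16)):
    X=onplane(c,np.array([q])/8-.44+[236,165],z)[0]; d=X[:2]-C; print(k,X.round(4),(d@ex*1000).round(1),(d@ey*1000).round(1))
o=-np.array(c["R"]).T@c["t"]; print(o)
z=np.load("scene2.npz");Q=cloud(c,z["d"]);q=Q[...,:2]-C;a=q@ex*1000;b=q@ey*1000
for lab,m in (("shaft",(abs(a+74)<15)&(abs(b-11)<15)&(Q[...,2]>.09)&(Q[...,2]<.17)),("hook",(a<12)&(a>-43)&(abs(b-11)<22)&(Q[...,2]>.165)&(Q[...,2]<.186))):
    print(lab,m.sum(),np.median(a[m]),np.median(b[m]),np.percentile(a[m],[2,98]),np.percentile(b[m],[2,98]))
p=z["p"].astype(int)
```

```text
moL-tip [ 0.5709 -0.0509  0.175 ] -36.7 2.0
moR-tip [ 0.5688 -0.0304  0.175 ] -33.5 22.3
slotend [ 0.6213 -0.0248  0.175 ] 18.6 14.6
inL [ 0.5755 -0.0425  0.175 ] -30.1 8.9
inR [ 0.5747 -0.034   0.175 ] -28.8 17.4
lipRow-inL [ 0.5909 -0.0409  0.175 ] -14.8 6.6
flangeC bottom edge [ 0.5393 -0.0456  0.189 ] -66.0 15.0
shaft just below [ 0.541  -0.0451  0.175 ] -64.2 15.1
clampL [ 0.6742 -0.0317  0.16  ] 68.1 -5.3
clampR [ 0.6617 -0.0021  0.16  ] 63.5 26.5
[1.2750147  0.44220142 0.88779838]
shaft 62 -71.47767269784103 15.39245577214591 [-75.25606527 -67.58143089] [10.34803334 18.10433337]
hook 112 -12.356806507283371 8.982355067210356 [-37.77198325  10.47807657] [-1.95056135 26.68280548]
```

Run:
```python
from h import *
c=vision.get_calibration("scene");C=np.array([.6069,-.0436])
cr=lambda X:((proj(c,X)-[236,165]+.44)*8).round(0)
for z in(.18,.15,.12): print(z,cr([[.53198,-.05145,z]]))
def w(x,y,z): return [*(C+(x*ex+y*ey)/1000),z]
for y in(9,11.6,14): print("mouth",y,cr([w(-39,y,.175),w(11,y,.175)]))
print("prong tips centre",cr([w(-39,11.6+10.5,.175),w(-39,11.6-10.5,.175)]))
z=np.load("scene2.npz");g=z["p"].astype(int).sum(2)
for X in(.165,.15,.13):
    u,v=proj(c,[[.53198,-.05145,X]])[0]; v=int(round(v)); print(X,u.round(2),v,g[v,int(u)-5:int(u)+7],int(u)-5)
```

```text
0.18 [[435. 259.]]
0.15 [[440. 325.]]
0.12 [[445. 390.]]
mouth 9 [[400. 333.]
 [356. 429.]]
mouth 11.6 [[407. 335.]
 [363. 430.]]
mouth 14 [[414. 335.]
 [370. 431.]]
prong tips centre [[437. 339.]
 [378. 330.]]
0.165 290.22 201 [313 312 311 307 346 385 377 338 306 313 311 316] 285
0.15 290.54 205 [314 313 312 310 337 374 381 352 314 309 315 311] 285
0.13 290.95 211 [331 218 167 170 164 169 313 386 340 308 313 309] 285
```

>>> drive_tool(
  increments=[
    [0.006,0.002,0,0,0,0],
    [0.013,0.0037,0,0,0,0],
    [0.02,0.0056,0,0,0,0],
    [0.025,0.007,0,0,0,0],
    [0.027,0.0074,0,0,0,0],
    [0.027,0.0074,0,0,0,0],
  ],
)

```text
clock: 6.45
ee_pos: [0.5585, -0.044, 0.2342]
tcp_rot: [[-0.25, 0.968, -0.0], [0.968, 0.25, -0.0], [-0.0, -0.0, -1.0]]
wrist_force: [-0.0, 0.2, -2.2]
grip_width: 0.017
```

>>> drive_tool(
  increments=[
    [0.001,0.0003,0,0,0,0],
    [0.002,0.0005,0,0,0,0],
    [0.003,0.0008,0,0,0,0],
    [0.003,0.0008,0,0,0,0],
  ],
)

```text
clock: 6.95
ee_pos: [0.5616, -0.0431, 0.2343]
tcp_rot: [[-0.25, 0.968, 0.0], [0.968, 0.25, 0.0], [0.0, 0.0, -1.0]]
wrist_force: [0.8, -0.0, -1.7]
grip_width: 0.0165
```

>>> drive_tool(
  increments=[
    [0.001,0.0003,0,0,0,0],
    [0.002,0.0005,0,0,0,0],
    [0.002,0.0005,0,0,0,0],
  ],
)

```text
clock: 7.32
ee_pos: [0.5636, -0.0426, 0.2343]
tcp_rot: [[-0.25, 0.968, 0.0], [0.968, 0.25, -0.0], [-0.0, -0.0, -1.0]]
wrist_force: [-0.0, 1.3, -2.3]
grip_width: 0.0171
```

>>> drive_tool(
  increments=[
    [0.001,0.0003,0,0,0,0],
    [0.002,0.0005,0,0,0,0],
    [0.003,0.0008,0,0,0,0],
    [0.003,0.0008,0,0,0,0],
  ],
)

```text
clock: 7.82
ee_pos: [0.5666, -0.0418, 0.2343]
tcp_rot: [[-0.25, 0.968, 0.0], [0.968, 0.25, -0.0], [-0.0, 0.0, -1.0]]
wrist_force: [-0.9, -0.1, -2.4]
grip_width: 0.0174
```

>>> drive_tool(
  increments=[
    [0.001,0.0003,0,0,0,0],
    [0.002,0.0005,0,0,0,0],
    [0.003,0.0008,0,0,0,0],
    [0.003,0.0008,0,0,0,0],
  ],
)

```text
clock: 8.32
ee_pos: [0.5697, -0.0411, 0.2343]
tcp_rot: [[-0.25, 0.968, 0.0], [0.968, 0.25, -0.0], [-0.0, 0.0, -1.0]]
wrist_force: [0.3, -0.2, -2.4]
grip_width: 0.0167
```

>>> drive_tool(
  increments=[
    [0.001,0.0003,0,0,0,0],
    [0.002,0.0005,0,0,0,0],
    [0.003,0.0008,0,0,0,0],
    [0.003,0.0008,0,0,0,0],
  ],
)

```text
clock: 8.82
ee_pos: [0.5727, -0.0403, 0.2343]
tcp_rot: [[-0.25, 0.968, 0.0], [0.968, 0.25, -0.0], [-0.0, 0.0, -1.0]]
wrist_force: [0.3, -0.0, -2.6]
grip_width: 0.017
```

>>> drive_tool(
  increments=[
    [0.001,0.0003,0,0,0,0],
    [0.002,0.0005,0,0,0,0],
    [0.003,0.0008,0,0,0,0],
    [0.004,0.001,0,0,0,0],
  ],
)

```text
clock: 9.32
ee_pos: [0.5752, -0.0398, 0.2337]
tcp_rot: [[-0.25, 0.968, -0.003], [0.968, 0.25, -0.0], [0.0, -0.003, -1.0]]
wrist_force: [-4.6, -1.1, -1.3]
grip_width: 0.0168
```

>>> drive_tool(
  increments=[
    [0.001,0.0003,0,0,0,0],
    [0.002,0.0005,0,0,0,0],
    [0.003,0.0008,0,0,0,0],
    [0.004,0.001,0,0,0,0],
  ],
)

```text
clock: 9.82
ee_pos: [0.5789, -0.0393, 0.2334]
tcp_rot: [[-0.25, 0.968, -0.004], [0.968, 0.25, -0.001], [-0.0, -0.004, -1.0]]
wrist_force: [-4.8, -2.9, -2.4]
grip_width: 0.0168
```

>>> drive_tool(
  increments=[
    [0.001,0.0003,0,0,0,0],
    [0.002,0.0005,0,0,0,0],
    [0.003,0.0008,0,0,0,0],
    [0.004,0.001,0,0,0,0],
  ],
)

```text
clock: 10.32
ee_pos: [0.5841, -0.0393, 0.2338]
tcp_rot: [[-0.249, 0.968, -0.001], [0.968, 0.249, -0.003], [-0.003, -0.002, -1.0]]
wrist_force: [-2.9, -4.0, -2.7]
grip_width: 0.0169
```

>>> drive_tool(
  increments=[
    [0.001,0.0003,0,0,0,0],
    [0.002,0.0007,0,0,0,0],
    [0.003,0.001,0,0,0,0],
    [0.004,0.0013,0,0,0,0],
  ],
)

```text
clock: 10.82
ee_pos: [0.5895, -0.0363, 0.2348]
tcp_rot: [[-0.25, 0.968, 0.002], [0.968, 0.25, -0.001], [-0.001, 0.002, -1.0]]
wrist_force: [-1.2, -4.5, -2.1]
grip_width: 0.0167
```

>>> drive_tool(
  increments=[
    [0.001,0.0003,0,0,0,0],
    [0.002,0.0007,0,0,0,0],
    [0.003,0.001,0,0,0,0],
    [0.004,0.0013,0,0,0,0],
  ],
)

```text
clock: 11.32
ee_pos: [0.594, -0.0343, 0.235]
tcp_rot: [[-0.251, 0.968, 0.003], [0.968, 0.251, 0.0], [-0.001, 0.003, -1.0]]
wrist_force: [2.2, -3.3, -1.4]
grip_width: 0.017
```

>>> drive_tool(
  increments=[
    [0.001,0.0003,0,0,0,0],
    [0.002,0.0005,0,0,0,0],
    [0.003,0.0008,0,0,0,0],
    [0.004,0.001,0,0,0,0],
  ],
)

```text
clock: 11.82
ee_pos: [0.5954, -0.034, 0.2337]
tcp_rot: [[-0.25, 0.968, -0.003], [0.968, 0.25, -0.0], [0.0, -0.003, -1.0]]
wrist_force: [-1.5, -4.2, -0.7]
grip_width: 0.0167
```

>>> drive_tool(
  increments=[
    [0.0004,-0.0008,0,0,0,0],
    [0.0004,-0.0015,0,0,0,0],
    [0.0004,-0.0015,0,0,0,0],
  ],
)

```text
clock: 12.2
ee_pos: [0.5967, -0.0341, 0.2338]
tcp_rot: [[-0.251, 0.968, -0.001], [0.968, 0.251, 0.001], [0.002, -0.0, -1.0]]
wrist_force: [0.1, -1.3, -1.9]
grip_width: 0.0167
```

>>> drive_tool(
  increments=[
    [0.001,0.0003,0,0,0,0],
    [0.002,0.0005,0,0,0,0],
    [0.003,0.0008,0,0,0,0],
    [0.003,0.0008,0,0,0,0],
  ],
)

```text
clock: 12.7
ee_pos: [0.6004, -0.0334, 0.2344]
tcp_rot: [[-0.251, 0.968, 0.001], [0.968, 0.251, 0.001], [0.001, 0.001, -1.0]]
wrist_force: [0.0, 0.3, -2.1]
grip_width: 0.0171
```

>>> drive_tool(
  increments=[
    [0.001,0.0003,0,0,0,0],
    [0.002,0.0005,0,0,0,0],
    [0.003,0.0008,0,0,0,0],
    [0.004,0.001,0,0,0,0],
    [0.004,0.001,0,0,0,0],
  ],
)

```text
clock: 13.32
ee_pos: [0.604, -0.0333, 0.2343]
tcp_rot: [[-0.25, 0.968, 0.0], [0.968, 0.25, 0.0], [0.0, 0.0, -1.0]]
wrist_force: [0.2, -0.9, -2.0]
grip_width: 0.017
```

>>> drive_tool(
  increments=[
    [0.001,0.0003,0,0,0,0],
    [0.002,0.0005,0,0,0,0],
    [0.003,0.0008,0,0,0,0],
    [0.003,0.0008,0,0,0,0],
  ],
)

```text
clock: 13.82
ee_pos: [0.607, -0.0325, 0.2343]
tcp_rot: [[-0.25, 0.968, 0.0], [0.968, 0.25, -0.0], [-0.0, 0.0, -1.0]]
wrist_force: [-0.4, 0.3, -2.2]
grip_width: 0.0169
```

>>> drive_tool(
  increments=[
    [0.001,0.0003,0,0,0,0],
    [0.002,0.0006,0,0,0,0],
    [0.002,0.0006,0,0,0,0],
  ],
)

```text
clock: 14.2
ee_pos: [0.609, -0.0319, 0.2343]
tcp_rot: [[-0.25, 0.968, 0.0], [0.968, 0.25, -0.0], [-0.0, 0.0, -1.0]]
wrist_force: [-0.5, -0.0, -2.0]
grip_width: 0.0171
```

>>> drive_tool(
  increments=[
    [0.001,0.0003,0,0,0,0],
    [0.001,0.0003,0,0,0,0],
  ],
)

```text
clock: 14.45
ee_pos: [0.61, -0.0316, 0.2342]
tcp_rot: [[-0.25, 0.968, 0.0], [0.968, 0.25, 0.0], [0.0, 0.0, -1.0]]
wrist_force: [0.4, 0.8, -2.6]
grip_width: 0.0167
```

>>> drive_tool(
  increments=[
    [0.001,0.0003,0,0,0,0],
    [0.001,0.0003,0,0,0,0],
  ],
)

```text
clock: 14.7
ee_pos: [0.611, -0.0313, 0.2343]
tcp_rot: [[-0.25, 0.968, 0.0], [0.968, 0.25, 0.0], [0.0, 0.0, -1.0]]
wrist_force: [0.6, 0.4, -1.8]
grip_width: 0.0172
```

>>> drive_tool(
  increments=[
    [0.001,0.0003,0,0,0,0],
    [0.001,0.0003,0,0,0,0],
  ],
)

```text
clock: 14.95
ee_pos: [0.612, -0.031, 0.2343]
tcp_rot: [[-0.25, 0.968, 0.0], [0.968, 0.25, 0.0], [-0.0, 0.0, -1.0]]
wrist_force: [0.3, 0.6, -3.0]
grip_width: 0.017
```

>>> drive_tool(
  increments=[
    [0.001,0.0003,0,0,0,0],
    [0.001,0.0003,0,0,0,0],
  ],
)

```text
clock: 15.2
ee_pos: [0.6124, -0.031, 0.2341]
tcp_rot: [[-0.25, 0.968, -0.001], [0.968, 0.25, -0.0], [0.0, -0.001, -1.0]]
wrist_force: [-1.8, 0.3, -0.7]
grip_width: 0.017
```

Slot end felt. I'll back off 2.5 mm and lower.

>>> drive_tool(
  increments=[
    [-0.0024,-0.0006,0,0,0,0],
    [-0.0024,-0.0006,-0.003,0,0,0],
    [-0.0024,-0.0006,-0.006,0,0,0],
    [-0.0024,-0.0006,-0.009,0,0,0],
    [-0.0024,-0.0006,-0.01,0,0,0],
    [-0.0024,-0.0006,-0.01,0,0,0],
  ],
)

```text
clock: 15.95
ee_pos: [0.6105, -0.0314, 0.2241]
tcp_rot: [[-0.25, 0.968, -0.0], [0.968, 0.25, -0.0], [-0.0, -0.0, -1.0]]
wrist_force: [0.1, 1.1, -1.6]
grip_width: 0.0167
```

>>> drive_tool(
  increments=[
    [0,0,-0.001,0,0,0],
    [0,0,-0.001,0,0,0],
  ],
)

```text
clock: 16.2
ee_pos: [0.6105, -0.0314, 0.2233]
tcp_rot: [[-0.25, 0.968, 0.0], [0.968, 0.25, 0.0], [0.0, 0.0, -1.0]]
wrist_force: [1.0, -0.6, -2.3]
grip_width: 0.017
```

>>> drive_tool(
  increments=[
    [0,0,-0.001,0,0,0],
    [0,0,-0.001,0,0,0],
  ],
)

```text
clock: 16.45
ee_pos: [0.6105, -0.0314, 0.2222]
tcp_rot: [[-0.25, 0.968, -0.0], [0.968, 0.25, 0.0], [0.0, -0.0, -1.0]]
wrist_force: [-0.5, -0.3, -2.0]
grip_width: 0.0165
```

>>> drive_tool(
  increments=[
    [0,0,-0.001,0,0,0],
    [0,0,-0.001,0,0,0],
  ],
)

```text
clock: 16.7
ee_pos: [0.6105, -0.0314, 0.2212]
tcp_rot: [[-0.25, 0.968, -0.0], [0.968, 0.25, 0.0], [0.0, -0.0, -1.0]]
wrist_force: [-0.1, 0.4, -1.3]
grip_width: 0.0165
```

>>> drive_tool(
  increments=[
    [0,0,-0.0007,0,0,0],
    [0,0,-0.0007,0,0,0],
  ],
)

```text
clock: 16.95
ee_pos: [0.6106, -0.0314, 0.2209]
tcp_rot: [[-0.25, 0.968, 0.0], [0.968, 0.25, 0.0], [0.0, 0.0, -1.0]]
wrist_force: [-0.7, 0.5, 0.3]
grip_width: 0.0171
```

>>> drive_tool(
  increments=[
    [0,0,-0.0003,0,0,0],
    [0,0,-0.0003,0,0,0],
    [0,0,-0.0003,0,0,0],
    [0,0,-0.0003,0,0,0],
    [0,0,-0.0003,0,0,0],
  ],
  claw=130,
)

```text
clock: 17.58
ee_pos: [0.6106, -0.0314, 0.2203]
tcp_rot: [[-0.25, 0.968, 0.0], [0.968, 0.25, -0.0], [-0.0, 0.0, -1.0]]
wrist_force: [-0.4, 0.3, -0.5]
grip_width: 0.0419
```

>>> drive_tool(
  increments=[
    [0,0,0.005,0,0,0],
    [0,0,0.015,0,0,0],
    [0,0,0.03,0,0,0],
    [0,0,0.05,0,0,0],
    [0,0,0.07,0,0,0],
    [0,0,0.09,0,0,0],
    [0,0,0.1,0,0,0],
  ],
)

```text
clock: 18.45
ee_pos: [0.6113, -0.0315, 0.3226]
tcp_rot: [[-0.25, 0.968, 0.003], [0.968, 0.25, 0.0], [-0.0, 0.003, -1.0]]
wrist_force: [-0.0, 0.2, 0.5]
grip_width: 0.0418
```

>>> drive_tool(
  increments=[
    [-0.02,0.02,0.01,0,0,0],
    [-0.06,0.06,0.02,0,0,0],
    [-0.1,0.1,0.02,0,0,0],
    [-0.14,0.14,0.02,0,0,0],
    [-0.17,0.17,0.02,0,0,0],
    [-0.18,0.18,0.02,0,0,0],
    [-0.18,0.18,0.02,0,0,0],
  ],
)

```text
clock: 19.32
ee_pos: [0.4304, 0.1488, 0.3404]
tcp_rot: [[-0.252, 0.968, 0.0], [0.968, 0.252, -0.0], [-0.0, 0.0, -1.0]]
wrist_force: [0.9, -0.2, -0.0]
grip_width: 0.0419
```

Run:
```python
from h import *
C=np.array([.6069,-.0436])
s=manip.state();print(s["clock"],s["ee_pos"],s["wrist_force"])
I=[]
for n in("top","scene"):
    p,d,c=cam(n);A=cloud(c,d)
    m=(A[...,2]>.195)&(A[...,2]<.235)&(A[...,0]>.5)&(A[...,0]<.8)&(abs(A[...,1])<.3)
    k,l,st,ce=cv2.connectedComponentsWithStats(m.astype(np.uint8))
    for i in range(1,k):
        if st[i,4]>15:
            X=A[l==i]; r=cv2.minAreaRect(X[:,:2].astype(np.float32)*1000); q=np.array(r[0])/1000-C
            print(n,np.round(r[0],1),np.round(r[1],1),round(r[2],1),"rack",(q@ex*1000).round(1),(q@ey*1000).round(1),np.percentile(X[:,2],90).round(4))
    u,v=proj(c,[[.595,-.035,.19]])[0].astype(int)
    I.append(cv2.resize(p[v-30:v+34,u-32:u+32],(400,400),interpolation=cv2.INTER_CUBIC))
cv2.imwrite("pics/end.png",np.hstack(I)[:,:,::-1])
```

```text
19.325 [0.43040114 0.14880805 0.34037495] [ 0.91242673 -0.21061657 -0.01387179]
top [ 631.3 -139.6] [17.7 77. ] 14.8 rack -0.4 -99.1 0.2241
top [608.2 -30.9] [19.  75.7] 14.4 rack 4.5 11.9 0.2315
top [581.7  52.5] [16.6 79.8] 15.1 rack -0.4 99.3 0.2266
scene [ 637.1 -137.9] [19.3 77.5] 12.4 rack 5.6 -98.9 0.225
scene [611.6 -28.6] [22.1 75.3] 17.2 rack 8.3 13.3 0.232
scene [588.8  53.7] [15.8 79.3] 13.9 rack 6.9 98.7 0.2277
```

View pics/end.png

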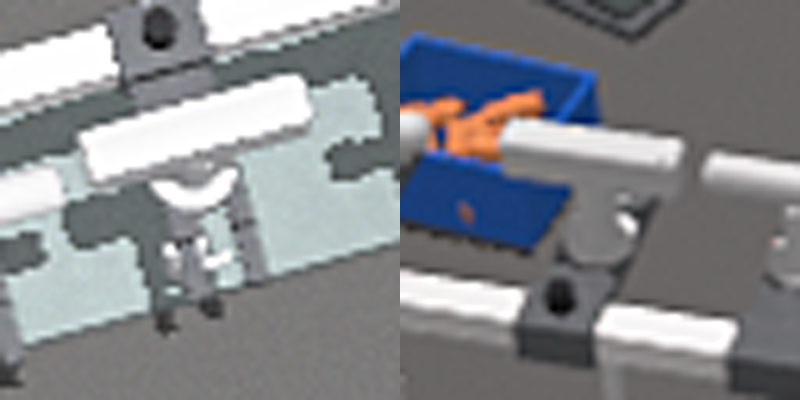

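The top view (left) shows the wrench on the middle hook in line with its neighbours. Its flange is behind the lips at (200,185) and the gate pin lies across the slot at (200,257). The neighbours have not moved, so I'm handing in.

```bash
python3 -c "
from workcell import manip
print(manip.close_job())"
```

```text
the job is handed in; nothing more can be done
None
```

The wrench is hanging on the middle hook, released, and I handed the job in at about 19.4 s of the 67 s allowed. The hand-in gives no verdict, so the result rests on my own last checks.

**What I did:** I gripped the crossbar, lifted the wrench straight out of the jig by about 80 mm and turned it 24° into line with the rack. I slid the shaft in through the gate, touched the end of the slot, backed off about 2 mm and lowered it until the wrist force showed the weight coming off. The hook turned out to be off its mark by about 11–12 mm in y and 5–7 mm in x.

**Forces:** The wrist force read after each move during the insertion stayed under about 6 N; force between readings was not recorded.

**Last checks, from the final pictures:**
- **Height:** the crossbar top is at about 0.2315 m, which puts its centre near 0.221 m.
- **Position:** the centre is about +4.5 to +8 mm in the rack's x and +12 to +13 mm in its y.
- **Alignment:** the top view puts the crossbar at 14.4° against the rack's 14.5°; the scene view reads 17.2°. Both are within the limit.
- **Gate:** it looks shut across the slot. I judged this by eye only, as the angle can't be read.
- **Neighbours:** the side tools are within about 2 mm of where they started.
- **Screwdriver:** I did not measure it again, but the wrench only passed over it, well above the bench.

The two cameras disagreed by up to 4 mm in x on the wrench, and by more on the side tools. That is because each sees a different face of the bars.

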